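# Refit the push-in knob of a bottle warming tray

## Robot

A 6-joint arm with a two-finger parallel gripper is mounted at the origin on the work surface. World frame = base frame: x ahead of the robot, y to its left, z up, the work surface at z = 0. Lengths are in m, angles in degrees, forces in N, time in s.
With the tool pointing down it reaches from about 0.325 to 0.775 m from the base axis. Payload 5.5 kg.
Tool frame: the origin (TCP) lies at the centre of the arm's flange, where the gripper is bolted on; the fingertips stand 182 mm ahead of it and the grasp point (between the pads) lies 163 mm ahead of it; z points along the fingers, y is the direction in which the jaws open and shut (so a half turn about z gives the same grasp; the last joint's range is limited). The gripper opens to 88 mm and grips with 3 to 60 N. Pads are 20 mm wide; open, the fingers measure 115 mm over their backs; the gripper's body (75 mm by 178 mm) begins 61 mm behind the grasp point.
Start: joints at [-78.994, 5.22, 70.514, -0, 104.267, -3.249], TCP at [0.148, -0.582, 0.405] pointing down, gripper open.
Joint ranges: [-164.24, 164.24], [-49.07, 125.15], [9.68, 141.18], [-86.29, 266.29], [3.28, 154.24], [-151.56, 151.56]. Speed limits (degrees/s): [147.25, 147.25, 172.46, 180, 180, 180].

## Interface

Orientations are given as [roll, pitch, yaw] about the fixed x, y, z axes, in that order (R = Rz(yaw) Ry(pitch) Rx(roll)).
In Python, from station import r gives the robot as it stands. The module is installed in compiled form; this text tells all that it offers. Calls block until the motion is done:
- r.reach(position, orientation): joint-space move of the TCP to a pose.
- r.servo_line(position, rotation=None, speed=0.15): straight line of the TCP; rotation=None keeps the orientation; speed is the mean speed in m/s.
- r.move_joints(angles): joint-space move.
- r.let_go() and r.grab(squeeze=None): open the fingers fully, or close them until they stop; squeeze is the grip in N (None keeps the last).
- r.wait(seconds).
- r.inverse_kinematics(position, orientation): joint angles nearest the present ones, or None.
- r.sense(): the state.
- r.snapshot(name): name is "scene" or "top"; returns a dict with "frame" (384x512x3 uint8, red, green, blue), "fx", "fy", "cx", "cy" (pixels), "dist_coeffs" ([k1, k2, p1, p2, k3] as OpenCV has them; the pictures are not rectified), "R" (3x3) and "t" (3): a world point X has camera coordinates R X + t. Camera axes: x right, y down, z forward; pixel columns grow to the right and rows downward; lengths in m; the calibration is good to about 2 mm. A picture is of the moment at which its call begins. There is no depth.
A pose or a line that the arm cannot do raises r.IKError and nothing moves.
- r.hand_in(): hands the job in, once; it reports no verdict.
The state is a dict: "clock": time; "joints": joint angles; "joint_vel": joint speeds; "joint_torque": joint torques, N m; "tcp_pos": TCP position; "orientation": TCP orientation; "contact_force": force on the tool from outside, world axes, zero at the start; "torque": the same for the moment, N m; "opening": finger opening in m.
Only numpy, scipy, OpenCV 4.12 (cv2) and the standard library are available. Lean on these libraries where they do the work, as an engineer would, in place of code of your own. Each camera call takes 0.05 s, during which the arm holds its last target.

## Task

Put the cleaned control knob back on the bottle warming tray. First turn the tray's fitted dial until its pointer lines up with the long zero mark, then pick up the loose knob from the counter, turn it so that its bore matches the D-shaped shaft, push it fully onto the shaft and keep pressing so that the spring-loaded shaft is held well in. Finish while still holding the knob pressed in, with the dial still at zero and everything else on the counter left where it stands.

Things in the scene. Friction and masses are not known exactly. Their poses are not given: they have to be found in the camera images.
- warmer: Cream warming tray fixed on the counter, 330 x 320 mm, 70 mm high. Origin on the counter under the centre of its flat grey control deck (112 mm deep, top at 70 mm); y runs along the deck, x to the steel plate behind it, where a lidded dish 70 mm high and 140 mm across stands 180 mm from the deck's centre. 75 mm either side of that centre are the dial and the bare shaft, either way round.
- dial_base: Thin black scale plate, 80 mm across, of the dial, on the deck. Origin on the dial's axis at deck height (70.5 mm above the counter), z up; its x axis points along the long, thick white zero mark. Shorter thin marks follow every 30 degrees clockwise from it.
- dial (a joint): Angle of the dial (rad): 0 when its pointer is at the zero mark, growing as it turns clockwise seen from above; range -0.8 to 2.9, there is no stop or detent at zero. It starts between 0.5 and 1.3, so it must be turned back anticlockwise. It stays where left (friction torque 0.06 N m).
- dial_grip (a point): Point to grip the fitted dial: on its axis, 32 mm above dial_base. Dial: black hub 44 mm across, 2 to 20 mm above dial_base; on it an upright finger bar 13 mm thick, 46 mm long, from 20 to 42 mm. x points along the bar to the pointer: nose overhanging the hub, 26 mm from the axis (other end 20 mm), white line on top.
- knob: The loose black knob, about 60 g, shaped as the dial: hub 44 mm across, 18 mm high; finger bar on it 13 mm thick, 46 mm long, from 18 to 40 mm height, with nose (26 mm from the axis) and white line on the pointer side. It stands upright on the counter, bore down. Origin: centre of its underside; z up; x along the bar to the pointer. The D-bore's flat is on the pointer (+x) side.
- knob_bore (a point): Centre of the blind end of the knob's bore, on the axis, 15 mm above its underside; axes as the knob's. The D-shaped bore is open below: round part 18.4 mm across, flat 4.2 mm from the axis on the +x side, 2 mm chamfer at its mouth.
- knob_grip (a point): Point to grip the knob: on the axis, 30 mm above its underside, 10 mm below the top of the bar; axes as the knob's.
- shaft_base: Thin black round plate, 52 mm across, on the deck around the bare shaft, at deck height (70.5 mm above the counter), carrying the shaft. x axis points to the side of the shaft's flat; a short white mark lies on the plate on that side.
- shaft (a joint): How far the spring-loaded steel shaft is pushed in (m), 0 out to 0.006 fully in. It takes about 4 N to start and 7 N fully in, springs out again, and does not turn.
- shaft_top (a point): Centre of the top of the upright steel shaft, on the axis of its round part: 16 mm in diameter with a flat 3 mm from the axis on the +x side, standing 23 mm above shaft_base when out. x points out of the flat and must match the knob's x (play about 8 degrees). With the knob home its underside is 8 mm above shaft_base, 2 mm when the shaft is fully in; the bore's end bears on the shaft's top.
- collar: Bystander: loose white bottle collar ring, 52 mm across, 16 mm high; origin underside centre.
- jar_lid: Bystander: loose steel disc lid, 60 mm across, 13 mm high; origin underside centre.
- spoon: Bystander: loose wooden-handled spoon lying along x to the left of the knob.
- bottle_a: Bystander: loose clear feeding bottle, 58 mm across, 150 mm tall; origin underside centre.
- bottle_b: Bystander: loose amber feeding bottle, 58 mm across, 150 mm tall; origin underside centre.
- cup: Bystander: loose white cup, 72 mm across, 75 mm tall; origin underside centre.
- tin: Bystander: loose tin, 90 mm across, 120 mm tall; origin underside centre.
Not all that is in view belongs to the job. Leave any blue or red look-alike of the knob alone.

How it is judged (in metres and radians):
On the way, in this order (a step that is already met when the one before it is completed fails the run):
1. the dial's pointer is at the zero mark (value of joint dial between -0.14 and 0.14 rad and velocity of joint dial between -0.1 and 0.1 rad/s), for 0.2 s.
2. the knob is fully on the D-shaft (distance between knob_bore and shaft_top below 0.004 m and horizontal distance between knob_bore and shaft_top below 0.003 m and angle between knob's own z axis and vertical below 0.12 rad and angle between the x axis of knob and the x axis of shaft_top, either way round below 0.22 rad), for 0.1 s.
At the end, for the whole second after the job is handed in: Knob on the shaft, its bore end within 4 mm of the shaft's top (3 mm sideways), pointer side on the flat within 0.22 rad, tilted less than 0.12 rad; held by the fingers (over 2 N) and pressing the shaft in by at least 3 of its 6 mm; dial within 0.14 rad of zero (all of step 2 and value of joint dial between -0.14 and 0.14 rad and value of joint shaft above 0.003 m and contact force between knob and shaft_base above 2 N and contact force between the fingers and knob above 2 N); the arm keeps its last pose, push and grip.
It fails at once if a bystander is moved more than 30 mm (distance of any of collar, jar_lid, spoon, bottle_a, bottle_b, cup, tin from where it was at the start of the episode above 0.03 m).
It also fails if it takes over 58 s, if anything falls off the work surface, if the arm or the gripper's body presses on something with over 40 N, if the wrist force passes 120 N, or if a joint passes its speed limit or range.

## Working session

There is one attempt and no reset: what is moved stays moved. The work goes in short steps, each a Python script; the robot and the scene stay as the last script left them, time stands still between calls to the robot, and variables do not carry over. Pictures are saved under pics/ and viewed, and the job is handed in when it is done.

```bash
mkdir -p pics
python3 - <<'E'
from station import r
import cv2,pickle
for n in("scene","top"):
    s=r.snapshot(n); pickle.dump(s,open(f"{n}.pkl","wb"))
    cv2.imwrite(f"pics/{n}0.png",cv2.cvtColor(s["frame"],cv2.COLOR_RGB2BGR))
    print(n,s["fx"],s["cx"],s["cy"],s["dist_coeffs"],s["R"],s["t"])
print(r.sense())
E
```

```text
scene 352.7938702391477 256.2596192262973 191.50738047323884 [0.03228649 0.         0.         0.         0.        ] [[ 0.32465942  0.9457178  -0.0146326 ]
 [ 0.72881735 -0.2599994  -0.6334237 ]
 [-0.60284453  0.19498248 -0.77366679]] [-0.180578   -0.31341575  1.72761996]
top 471.71534128803467 256.6091926296321 187.8271851313224 [0.04709203 0.         0.         0.         0.        ] [[ 3.41709073e-03 -9.99994161e-01 -3.28766715e-05]
 [-9.93584977e-01 -3.39147354e-03 -1.13037120e-01]
 [ 1.13036348e-01  4.18923860e-04 -9.93590765e-01]] [0.00456919 0.54932279 1.47129465]
{'clock': 0.1, 'joints': array([-7.89921375e+01,  5.25780149e+00,  7.05745594e+01, -1.90737337e-03,
        1.04266352e+02, -3.24846936e+00]), 'joint_vel': array([-0.01947248, -0.03605528, -0.12812462,  0.05808926, -0.12393429,
       -0.0132972 ]), 'joint_torque': array([ 3.90208676e-03, -4.47854769e+01, -4.07570100e+01,  7.01187830e-02,
        2.83380778e-02, -1.12844155e-04]), 'tcp_pos': array([ 0.14776073, -0.58157183,  0.4036342 ]), 'orientation': array([-1.79901341e+02, -3.74726951e-03,  1.42558602e+01]), 'contact_force': array([-1.26859581, -0.11021312, -0.54619137]), 'torque': array([ 0.07507496, -0.0341102 , -0.01119114]), 'opening': 0.08737595297861986}
```

View pics/scene0.png

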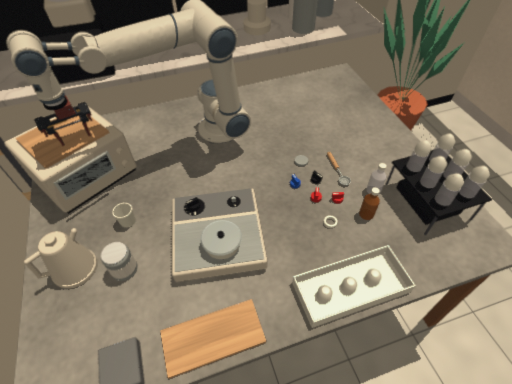

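View pics/top0.png

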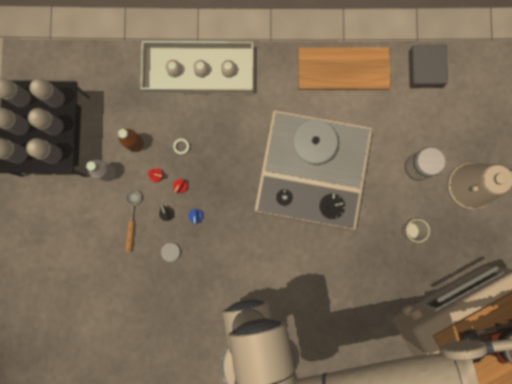

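The top view shows the black knob at (167,213), with blue (196,216) and red (156,175), (181,186) look-alikes. The dial is at (332,206) and the bare shaft at (285,197). The knob to take is the black one, so I'm checking it in close crops.

Run:
```python
import cv2,pickle,numpy as np
s=pickle.load(open("top.pkl","rb"));a=s["frame"][:,:,::-1]
def c(a,x,y,w,h,k):return cv2.resize(a[y:y+h,x:x+w],None,fx=k,fy=k,interpolation=cv2.INTER_CUBIC)
A=c(a,145,195,60,40,6);B=c(a,265,180,90,45,8)
cv2.imwrite("pics/k1.png",A);cv2.imwrite("pics/d1.png",cv2.convertScaleAbs(B,alpha=1.3))
s=pickle.load(open("scene.pkl","rb"));a=s["frame"][:,:,::-1]
A=c(a,285,160,60,45,6);B=c(a,175,185,80,35,9)
cv2.imwrite("pics/k2.png",A);cv2.imwrite("pics/d2.png",B)
```

```text
(no output)
```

View pics/k1.png

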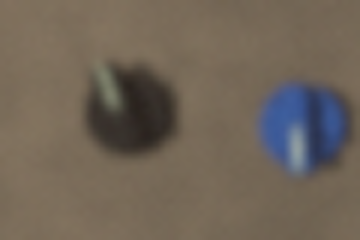

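View pics/d1.png

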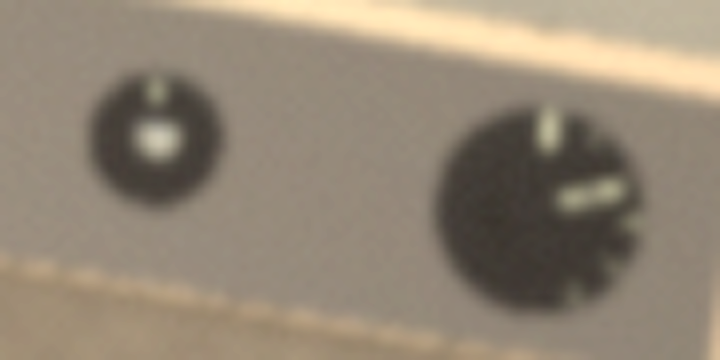

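View pics/k2.png

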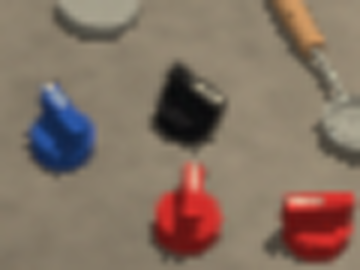

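View pics/d2.png

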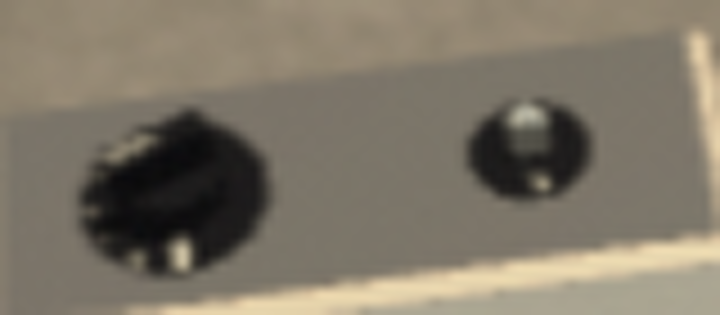

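The crops confirm it: a black knob with its white line up and slightly left, and the dial's long zero mark up with the pointer to the right. Next I'm measuring.

```bash
cat > h.py <<'E'
import cv2,pickle,numpy as np
def K(s):return np.array([[s["fx"],0,s["cx"]],[0,s["fy"],s["cy"]],[0,0,1.]])
def ray(s,uv,z):
    uv=np.asarray(uv,float).reshape(-1,1,2)
    p=cv2.undistortPoints(uv,K(s),np.array(s["dist_coeffs"])).reshape(-1,2)
    d=np.c_[p,np.ones(len(p))]@s["R"]; o=-s["R"].T@s["t"]
    return (o+d*((z-o[2])/d[:,2])[:,None])[:,:2]
def proj(s,X):
    return cv2.projectPoints(np.asarray(X,float).reshape(-1,1,3),cv2.Rodrigues(s["R"])[0],s["t"],K(s),np.array(s["dist_coeffs"]))[0].reshape(-1,2)
def rectify(s,c,z,half=0.06,ppm=5000):
    "ortho view of plane z: image right=-y, up=+x"
    n=int(2*half*ppm); j,i=np.meshgrid(np.arange(n),np.arange(n))
    X=c[0]+half-(i+.5)/ppm; Y=c[1]+half-(j+.5)/ppm
    p=proj(s,np.c_[X.ravel(),Y.ravel(),np.full(X.size,z)]).reshape(n,n,2).astype(np.float32)
    return cv2.remap(s["frame"],p,None,cv2.INTER_CUBIC)
E
python3 - <<'E'
from h import *
T=pickle.load(open("top.pkl","rb"));S=pickle.load(open("scene.pkl","rb"))
def blob(s,x,y,w,h,th,z,k=8,inv=True):
    g=cv2.cvtColor(s["frame"][y:y+h,x:x+w],cv2.COLOR_RGB2GRAY)
    G=cv2.resize(g,None,fx=k,fy=k,interpolation=cv2.INTER_CUBIC)
    m=((G<th) if inv else (G>th)).astype(np.uint8)
    cs,_=cv2.findContours(m,cv2.RETR_EXTERNAL,cv2.CHAIN_APPROX_NONE)
    out=[]
    for c in sorted(cs,key=cv2.contourArea)[::-1][:6]:
        c=cv2.convexHull(c) if inv else c
        p=(c.reshape(-1,2)+.5)/k-.5+[x,y]
        if cv2.contourArea(c)<25:continue
        P=ray(s,p,z).astype(np.float32)
        out.append((P,p))
    return out
def rep(n,o):
    for P,p in o:
        M=cv2.moments(P.reshape(-1,1,2)); M2=cv2.moments(p.astype(np.float32).reshape(-1,1,2))
        th=.5*np.degrees(np.arctan2(2*M["mu11"],M["mu20"]-M["mu02"]))
        c=np.array([M["m10"],M["m01"]])/M["m00"]
        print(n,"px",(np.array([M2["m10"],M2["m01"]])/M2["m00"]).round(1),"c",c.round(4),"A",round(abs(M["m00"])*1e6),"axis",th.round(1),"rect",[np.round(np.array(q)*(1000 if i<2 else 1),1) for i,q in enumerate(cv2.minAreaRect(P*1))],"circ",cv2.minEnclosingCircle(P))
g=cv2.cvtColor(T["frame"],cv2.COLOR_RGB2GRAY)
rep("dialT",blob(T,312,188,40,36,85,.0705)); rep("dialS",blob(S,180,193,30,26,65,.0705))
rep("shaftT",blob(T,272,184,26,26,85,.0705)); rep("shaftS",blob(S,222,190,24,22,65,.0705))
rep("dialmarksT",blob(T,325,190,26,32,120,.0705,inv=False))
rep("ptrT(.1125)",blob(T,332,198,14,10,120,.1125,inv=False))
rep("shaftW",blob(T,279,188,12,18,110,.0705,inv=False))
rep("shafttop",blob(T,279,194,12,10,120,.0935,inv=False))
rep("knobT",blob(T,155,203,24,22,75,0.012)); rep("knobLine",blob(T,158,203,10,14,120,.04,inv=False))
rep("knobS",blob(S,305,165,20,22,55,0.015)); rep("knobLineS",blob(S,314,170,10,10,100,.04,inv=False))
cv2.imwrite("pics/r1.png",np.hstack([rectify(s,c,z,.05,4000)[:,:,::-1] for s,c,z in[(T,(.55,0),.0)]]))
E
```

```text
dialT px [331.9 206. ] c [ 0.4895 -0.2258] A 5170 axis -63.9 rect [array([ 489.1, -225.4]), array([80.4, 80.5]), np.float64(84.5)] circ ((0.4894319474697113, -0.22610262036323547), 0.04121240973472595)
dialS px [194.1 206.4] c [ 0.4879 -0.224 ] A 4773 axis -26.0 rect [array([ 489.6, -224. ]), array([75.5, 77.5]), np.float64(26.0)] circ ((0.48574063181877136, -0.2239326536655426), 0.04251009598374367)
shaftT px [284.  197.1] c [ 0.5164 -0.0785] A 2142 axis -61.5 rect [array([516.8, -78.4]), array([51.6, 52.5]), np.float64(45.1)] circ ((0.5163941383361816, -0.07851707935333252), 0.026908252388238907)
shaftS px [233.4 201.5] c [ 0.5158 -0.0775] A 1883 axis 83.3 rect [array([516.8, -77.8]), array([50.4, 45.3]), np.float64(79.0)] circ ((0.5151227712631226, -0.07718925178050995), 0.02579125575721264)
dialmarksT px [346.  190.4] c [ 0.5378 -0.2703] A 157 axis 85.0 rect [array([ 536.7, -266.2]), array([ 7.4, 35.5]), np.float64(0.2)] circ ((0.5370575189590454, -0.26617133617401123), 0.018139902502298355)
dialmarksT px [333.2 195.6] c [ 0.5215 -0.2303] A 41 axis -5.2 rect [array([ 521.8, -230.
[... 1201 characters left out ...]
]), array([4.5, 1.8]), np.float64(19.7)] circ ((0.476754754781723, 0.30081823468208313), 0.0023553010541945696)
knobLine px [161.9 207.3] c [0.4857 0.3042] A 4 axis 23.7 rect [array([485.8, 304.3]), array([3.7, 1.7]), np.float64(27.7)] circ ((0.4857965111732483, 0.3041931390762329), 0.001980820205062628)
knobS px [315.5 177.9] c [0.469  0.2944] A 2187 axis -22.4 rect [array([467.7, 298.3]), array([42.3, 69.2]), np.float64(51.2)] circ ((0.4649711847305298, 0.2956590950489044), 0.03621339797973633)
knobLineS px [320.5 173.1] c [0.4706 0.3133] A 1066 axis -5.7 rect [array([476.8, 306.6]), array([37.3, 55.2]), np.float64(70.2)] circ ((0.4752449095249176, 0.307219922542572), 0.032030798494815826)
```

Run:
```python
from h import *
T=pickle.load(open("top.pkl","rb"));S=pickle.load(open("scene.pkl","rb"))
rows=[]
D=(.4892,-.2255);H=(.5165,-.0783);Kn=(.4687,.2944)
for s in(T,S):
    ims=[]
    for c,z in[(D,.0705),(D,.1125),(H,.0705),(Kn,.04)]:
        im=np.ascontiguousarray(rectify(s,c,z,.045,2200)[:,:,::-1]); n=im.shape[0]
        cv2.drawMarker(im,(n//2,n//2),(0,0,255),cv2.MARKER_CROSS,8,1); ims.append(im)
    rows.append(np.hstack(ims))
cv2.imwrite("pics/rect.png",np.vstack(rows))
```

```text
(no output)
```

View pics/rect.png

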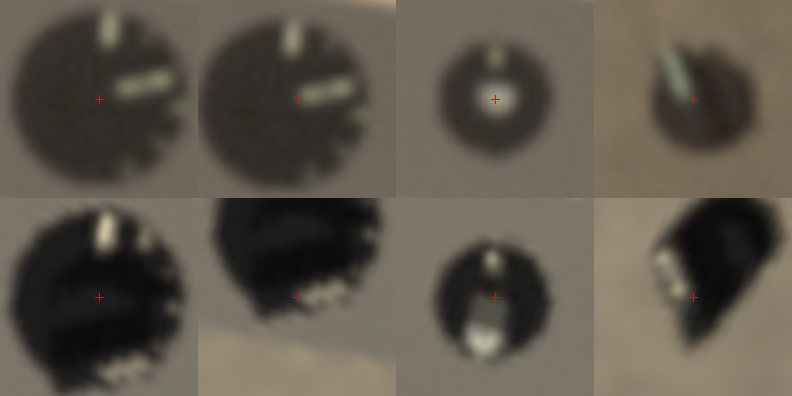

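Run:
```python
from h import *
T=pickle.load(open("top.pkl","rb"));S=pickle.load(open("scene.pkl","rb"))
D=np.array((.4892,-.2255));H=np.array((.5165,-.0783));Kn=np.array((.4687,.2944))
def w(name,s,c,z,box,th):
    # box in mm rel to c: x0,x1,y0,y1
    im=cv2.cvtColor(rectify(s,c,z,.05,4000),cv2.COLOR_RGB2GRAY).astype(float);n=im.shape[0]
    i,j=np.mgrid[:n,:n];X=50-(i+.5)/4;Y=50-(j+.5)/4
    m=(X>box[0])&(X<box[1])&(Y>box[2])&(Y<box[3])
    W=np.where(m,np.clip(im-th,0,None),0)
    cx,cy=(W*X).sum()/W.sum(),(W*Y).sum()/W.sum()
    a=(W*(X-cx)**2).sum();b=(W*(Y-cy)**2).sum();q=(W*(X-cx)*(Y-cy)).sum()
    ev=np.linalg.eigvalsh([[a,q],[q,b]])/W.sum()
    print(name,"c mm",round(cx,1),round(cy,1),"dir from c",np.degrees(np.arctan2(cy,cx)).round(1),"axis",np.degrees(.5*np.arctan2(2*q,a-b)).round(1),"sd",np.sqrt(ev).round(1))
for nm,s,th in(("T",T,80),("S",S,80)):
    w("zero"+nm,s,D,.0705,(20,40,-9,3),th)
    w("ptr"+nm,s,D,.1125,(-5,10,-32,0) if nm=="T" else (-6,8,-24,-1),th+10)
    w("flat"+nm,s,H,.0705,(14,24,-6,6),th)
    w("shtop"+nm,s,H,.0935,(-12,11,-12,12),th)
    w("kline"+nm,s,Kn,.04,(-4,24,0,18) if nm=="T" else (0,21,5,17),120 if nm=="T" else 130)
```

```text
zeroT c mm 32.5 -4.8 dir from c -8.4 axis -3.1 sd [2.1 4. ]
ptrT c mm 3.6 -14.1 dir from c -75.7 axis -77.5 sd [1.6 6.3]
flatT c mm 19.8 -0.6 dir from c -1.6 axis -3.9 sd [1.7 2.3]
shtopT c mm -1.9 0.3 dir from c 171.5 axis 82.7 sd [3.2 3.8]
klineT c mm 11.4 7.7 dir from c 34.1 axis 20.4 sd [0.4 4.8]
zeroS c mm 30.4 -3.3 dir from c -6.1 axis -7.5 sd [2.  4.1]
ptrS c mm -0.1 -14.3 dir from c -90.5 axis -89.6 sd [2.9 5. ]
flatS c mm 17.2 1.1 dir from c 3.8 axis 4.0 sd [1.5 1.7]
shtopS c mm -3.2 1.4 dir from c 155.9 axis 48.1 sd [4.3 4.6]
klineS c mm 12.2 11.3 dir from c 42.6 axis 26.7 sd [1.1 7.1]
```

Run:
```python
from station import r
import numpy as np
D=(.4892,-.2255)
for y in(-76.5,103.5,-8,172):
    print(y,np.round(r.inverse_kinematics([*D,.36],[180,0,y]),1))
    q=r.inverse_kinematics([.468,.296,.25],[180,0,24]); 
for y in(24,-156,114,-66):print("knob",y,np.round(r.inverse_kinematics([.468,.296,.25],[180,0,y]),1))
for y in(0,180):print("shaft",y,np.round(r.inverse_kinematics([.5165,-.0783,.3],[180,0,y]),1))
r.reach([*D,.38],[180,0,-76.5])
s=r.sense();print(s["clock"],s["tcp_pos"],s["orientation"],s["joints"].round(1),s["contact_force"])
```

```text
-76.5 [-28.4  -4.5  84.8  -0.   99.7 138.1]
103.5 [-28.4  -4.5  84.8   0.   99.7 -41.9]
-8 [-28.4  -4.5  84.8  -0.   99.7  69.6]
172 [ -28.4   -4.5   84.8    0.    99.7 -110.4]
knob 24 [28.8 -0.4 92.  -0.  88.4 94.8]
knob -156 [ 28.8  -0.4  92.    0.   88.4 -85.2]
knob 114 [28.8 -0.4 92.  -0.  88.4  4.8]Traceback (most recent call last):
  File "<stdin>", line 7, in <module>
    return _wrapfunc(a, 'round', decimals=decimals, out=out)
    return _wrapit(obj, method, *args, **kwds)
    result = getattr(arr, method)(*args, **kwds)
TypeError: unsupported operand type(s) for *: 'NoneType' and 'float'
```

Run:
```python
from station import r
import numpy as np
D=(.4892,-.2255)
def p(t):
    s=r.sense();print(t,round(s["clock"],2),s["tcp_pos"].round(4),s["orientation"].round(1),s["contact_force"].round(1),round(s["opening"],4))
r.reach([*D,.36],[180,0,103.5]);p("above")
r.servo_line([*D,.0705+.0405+.163],speed=.1);p("down")
r.grab(15);p("grab")
```

```text
above 1.9 [ 0.4889 -0.2263  0.3601] [-180.     0.   103.4] [-0.5 -0.4 -0.4] 0.0878
down 2.91 [ 0.4894 -0.2256  0.2749] [1.799e+02 1.000e-01 1.035e+02] [0.1 0.2 0.7] 0.0877
grab 4.04 [ 0.4889 -0.2256  0.274 ] [-179.9   -0.   103.5] [-3.9 -0.3  1.4] 0.0131
```

Run:
```python
from station import r
import numpy as np,cv2,pickle
D=(.4892,-.2255);z=.0705+.0405+.163
def p(t):
    s=r.sense();print(t,round(s["clock"],2),s["tcp_pos"].round(4),s["orientation"].round(1),s["contact_force"].round(1),s["torque"].round(2),round(s["opening"],4))
for y in(135,160,172):
    r.reach([*D,z],[180,0,y]);p(y)
r.wait(.3);p("w")
r.let_go();p("open")
r.servo_line([*D,.36],speed=.15);p("up")
r.reach([.468,.296,.30],[180,0,114]);p("knob")
for n in("scene","top"):
    s=r.snapshot(n); pickle.dump(s,open(f"{n}1.pkl","wb"))
from h import *
T=pickle.load(open("top1.pkl","rb"));S=pickle.load(open("scene1.pkl","rb"))
rows=[]
H=(.5165,-.0783)
for s in(T,S):
    rows.append(np.hstack([rectify(s,c,zz,.045,2800)[:,:,::-1] for c,zz in[(D,.0705),(D,.1125),(H,.0705)]]))
cv2.imwrite("pics/rect1.png",np.vstack(rows))
```

```text
135 4.62 [ 0.4886 -0.2258  0.274 ] [-1.799e+02 -1.000e-01  1.350e+02] [-5.4 -1.9  2.8] [-0.17  0.8   0.03] 0.0128
160 5.12 [ 0.4885 -0.2261  0.274 ] [-1.799e+02 -1.000e-01  1.600e+02] [-5.9 -2.8  2.1] [-0.35  0.98  0.05] 0.0129
172 5.44 [ 0.4884 -0.2262  0.274 ] [-1.799e+02 -1.000e-01  1.720e+02] [-7.5 -2.8  2.8] [-0.44  0.93  0.01] 0.0126
w 5.74 [ 0.4884 -0.2262  0.274 ] [-1.799e+02 -1.000e-01  1.720e+02] [-6.5 -2.5  2.3] [-0.41  0.98  0.09] 0.0134
open 6.96 [ 0.4892 -0.2255  0.274 ] [180.   0. 172.] [-0.  -0.9  0.5] [ 0.08 -0.12  0.03] 0.0877
up 7.68 [ 0.4892 -0.2255  0.359 ] [ 1.80e+02 -1.00e-01  1.72e+02] [-0.3 -0.2  0.5] [ 0.04 -0.13 -0.  ] 0.0878
knob 9.58 [0.4683 0.2955 0.2998] [-180.    0.  114.] [ 0.2 -0.3  1.2] [-0.02 -0.13 -0.08] 0.088
```

View pics/rect1.png

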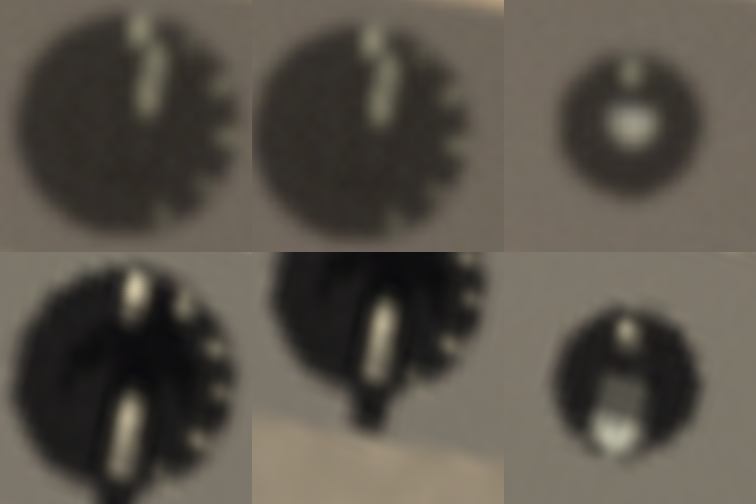

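The pictures show the dial's pointer lined up with the long zero mark, both at about 7-8° clockwise of +x. I'm checking that numerically.

Run:
```python
from h import *
T=pickle.load(open("top1.pkl","rb"));S=pickle.load(open("scene1.pkl","rb"))
def rimc(s,c,z,R,th):
    im=cv2.cvtColor(rectify(s,c,z,.055,4000),cv2.COLOR_RGB2GRAY)
    m=(im<th).astype(np.uint8)
    m=cv2.morphologyEx(m,cv2.MORPH_CLOSE,np.ones((25,25)))
    cs,_=cv2.findContours(m,cv2.RETR_EXTERNAL,cv2.CHAIN_APPROX_NONE)
    p=max(cs,key=cv2.contourArea).reshape(-1,2)
    P=np.c_[c[0]+.055-(p[:,1]+.5)/4000,c[1]+.055-(p[:,0]+.5)/4000]
    from scipy.optimize import least_squares
    q=least_squares(lambda q:np.hypot(*(P-q[:2]).T)-q[2],[*c,R],loss="soft_l1",f_scale=.0005).x
    return q
def w(s,c,z,a,b,al,half,th):
    im=cv2.cvtColor(rectify(s,c,z,.055,4000),cv2.COLOR_RGB2GRAY).astype(float);n=im.shape[0]
    i,j=np.mgrid[:n,:n];X=55-(i+.5)/4;Y=55-(j+.5)/4;A=np.radians(al)
    u=X*np.cos(A)+Y*np.sin(A);v=-X*np.sin(A)+Y*np.cos(A);m=(u>a)&(u<b)&(abs(v)<half)
    W=np.where(m,np.clip(im-th,0,None),0);W/=W.sum()
    mu,mv=(W*u).sum(),(W*v).sum();ax=np.degrees(.5*np.arctan2(2*(W*(u-mu)*(v-mv)).sum(),(W*((u-mu)**2-(v-mv)**2)).sum()))
    return np.round([al+np.degrees(np.arctan2(mv,mu)),al+ax,mu,mv],1)
for nm,s,th in(("T",T,82),("S",S,70)):
    q=rimc(s,(.4892,-.2255),.0705,.04,th);print(nm,"dial",q.round(4))
    print(" zero",w(s,q[:2],.0705,31,38,-8,5,90))
    for k in(1,2,3,4,5):print(" m",k,w(s,q[:2],.0705,33,38,-8-30*k,5,90)[0]+30*k)
    print(" ptr",w(s,q[:2],.1125,-1 if nm=="T" else -6,24 if nm=="T" else 25,-8,5,105))
    h=rimc(s,(.5165,-.0783),.0705,.026,th);print("shaft",h.round(4),w(s,h[:2],.0705,15,23,0,6,90))
    print(" gap",np.hypot(*(h-q)[:2]))
```

```text
T dial [ 0.4883 -0.2246  0.0389]
 zero [-9.8 47.  35.1 -1.1]
 m 1 nan
 m 2 nan
 m 3 -4.700000000000003
 m 4 nan
 m 5 nan
 ptr [-12.4 -10.9  12.7  -1. ]
shaft [ 0.5163 -0.0785  0.0256] [-0.9 -5.  19.8 -0.3]
 gap 0.14876837306688503
S dial [ 0.4867 -0.2239  0.0384]
 zero [ -8.5 -22.7  34.5  -0.3]
 m 1 -8.299999999999997
 m 2 -9.099999999999994
 m 3 nan
 m 4 -5.700000000000003
 m 5 -6.900000000000006
 ptr [ -8.2 -10.4  18.4  -0.1]
shaft [ 0.5162 -0.0775  0.0244] [ 1.3 17.7 17.6  0.4]
 gap 0.14927877016101615<stdin>:17: RuntimeWarning: invalid value encountered in divide
```

Run:
```python
from station import r
import numpy as np,cv2,pickle
a=np.radians(24);A=np.array([.468,.296]);C=A+.003*np.array([np.cos(a),np.sin(a)])
def p(t):
    s=r.sense();print(t,round(s["clock"],2),s["tcp_pos"].round(4),s["orientation"].round(1),s["contact_force"].round(1),round(s["opening"],4))
zg=.0205+.182
r.reach([*C,.27],[180,0,114]);p("a")
r.servo_line([*C,zg],speed=.12);p("b")
r.grab(5);p("squeeze")
r.let_go();p("open")
s=r.snapshot("scene");cv2.imwrite("pics/s2.png",cv2.resize(s["frame"][130:220,270:370,::-1],None,fx=6,fy=6,interpolation=cv2.INTER_CUBIC))
```

```text
a 9.93 [0.4704 0.2965 0.2679] [-179.7    0.   114. ] [-0.5  0.7  0.3] 0.0879
b 10.64 [0.471  0.2974 0.2035] [179.9  -0.  114. ] [ 0.3 -0.  -0.6] 0.088
squeeze 11.36 [0.4707 0.2972 0.2026] [-180.   -0.  114.] [-0.3 -0.9  1.1] 0.0459
open 12.16 [0.4707 0.2972 0.2025] [180.  -0. 114.] [-0.3 -0.6  0.1] 0.0882
```

View pics/s2.png

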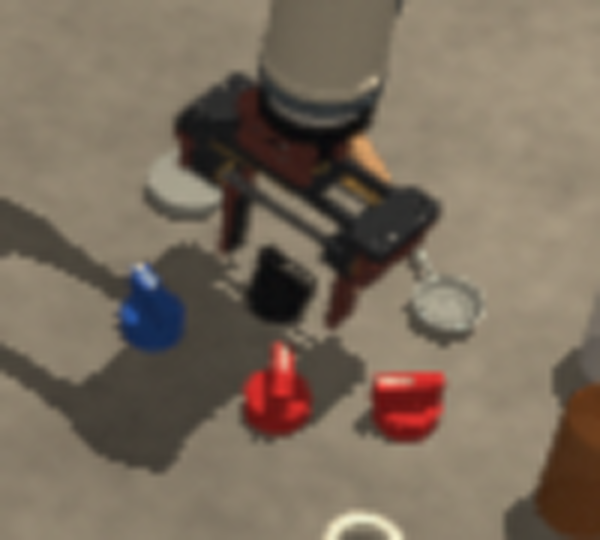

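The finger opening was 45.9 mm, which matches the 46 mm bar, so the knob is now centred lengthwise between the jaws. The picture shows the black knob standing between the open fingers. Next I grip across the bar.

Run:
```python
from station import r
import numpy as np,cv2,pickle
A=np.array([.468,.296])
def p(t):
    s=r.sense();print(t,round(s["clock"],2),s["tcp_pos"].round(4),s["orientation"].round(1),s["contact_force"].round(1),round(s["opening"],4))
zg=.0205+.182
r.reach([*A,zg],[180,0,24]);p("rot")
r.grab(20);p("grab")
r.servo_line([*A,.32],speed=.2);p("lift")
r.reach([.5162,-.0785,.32],[180,0,0]);r.wait(.2);p("above shaft")
s=r.snapshot("scene");pickle.dump(s,open("scene3.pkl","wb"));cv2.imwrite("pics/s3.png",cv2.resize(s["frame"][120:225,170:290,::-1],None,fx=5,fy=5,interpolation=cv2.INTER_CUBIC))
```

```text
rot 13.61 [0.468  0.296  0.2025] [-180.     0.    24.1] [-0.6  0.1  0.2] 0.0876
grab 14.74 [0.468  0.296  0.2025] [180.   0.  24.] [ 0.5  0.6 -0.1] 0.0126
lift 15.48 [0.4678 0.2959 0.3186] [1.8e+02 1.0e-01 2.4e+01] [-0.4 -0.1 -0.6] 0.0131
above shaft 17.09 [ 0.5164 -0.0775  0.32  ] [-1.8e+02 -0.0e+00  1.0e-01] [ 0.2 -0.3 -0.4] 0.0131
```

View pics/s3.png

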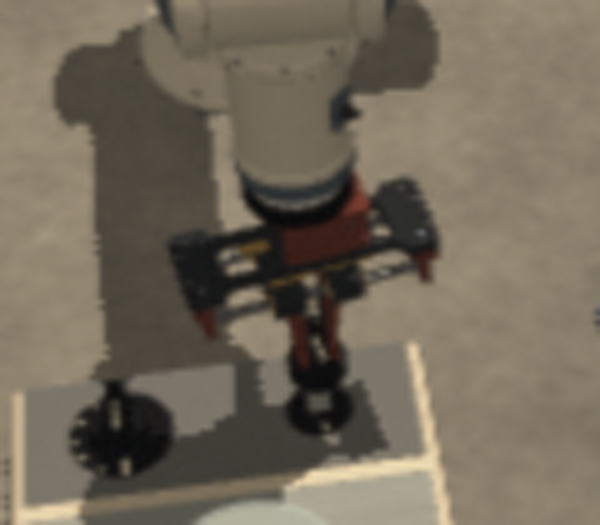

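The picture shows the knob held upright, straight above the shaft. Now I lower it in steps with force checks.

Run:
```python
from station import r
import numpy as np
H=[.5162,-.0785]
def p(t):
    s=r.sense();print(t,round(s["clock"],2),s["tcp_pos"].round(4),s["orientation"].round(1),s["contact_force"].round(1),s["torque"].round(2),round(s["opening"],4));return s
r.servo_line([*H,.300],speed=.08);r.wait(.2);b=p("start")["contact_force"]
for z in(.296,.294,.292,.290,.287,.284):
    r.servo_line([*H,z],speed=.03);r.wait(.1);s=p(z)
    if abs(s["contact_force"]-b).max()>6:print("stop");break
```

```text
start 17.74 [ 0.5163 -0.0786  0.3004] [180.  -0.  -0.] [-0.3  0.1 -1.2] [ 0.09 -0.    0.03] 0.0132
0.296 18.12 [ 0.5162 -0.0785  0.296 ] [-180.    0.    0.] [-0.2 -0.1 -0.5] [0.05 0.02 0.02] 0.013
0.294 18.48 [ 0.5162 -0.0785  0.294 ] [180.  -0.   0.] [-0.2  0.3  0.4] [-0.    0.04 -0.07] 0.0127
0.292 18.82 [ 0.5162 -0.0785  0.2919] [-180.    0.    0.] [ 0.  -0.5 -1.1] [-0.02  0.01 -0.03] 0.0131
0.29 19.18 [ 0.5162 -0.0785  0.29  ] [-180.    0.   -0.] [ 0.1  0.2 -0.7] [ 0.09 -0.01 -0.  ] 0.013
0.287 19.52 [ 0.5162 -0.0785  0.2869] [-180.    0.   -0.] [ 0.6  1.  -0.8] [ 0.   -0.02  0.01] 0.0126
0.284 19.88 [ 0.5162 -0.0785  0.2839] [-180.    0.   -0.] [ 0.3 -0.2 -0.2] [ 0.01 -0.02  0.04] 0.0128
```

Run:
```python
from station import r
import numpy as np,cv2
H=[.5162,-.0785]
def p(t):
    s=r.sense();print(t,round(s["clock"],2),s["tcp_pos"].round(4),s["orientation"].round(1),s["contact_force"].round(1),s["torque"].round(2),round(s["opening"],4));return s
for z in(.281,.280,.279,.278,.277,.276):
    r.servo_line([*H,z],speed=.03);r.wait(.25);s=p(z)
    if s["contact_force"][2]>12:print("stop");break
s=r.snapshot("scene");cv2.imwrite("pics/s4.png",cv2.resize(s["frame"][130:225,170:290,::-1],None,fx=6,fy=6,interpolation=cv2.INTER_CUBIC))
```

```text
0.281 20.38 [ 0.5162 -0.0785  0.281 ] [-180.    0.    0.] [ 0.4  0.3 -0.7] [ 0.01 -0.05  0.01] 0.0128
0.28 20.88 [ 0.5162 -0.0785  0.2802] [180.  -0.   0.] [-0.1  0.4  4.1] [0.1  0.31 0.05] 0.0129
0.279 21.38 [ 0.5162 -0.0785  0.2791] [180.  -0.  -0.] [-1.8  1.   4.4] [ 0.08  0.26 -0.02] 0.013
0.278 21.88 [ 0.5162 -0.0785  0.2781] [180.  -0.  -0.] [-1.   0.5  4.4] [0.11 0.25 0.06] 0.0126
0.277 22.38 [ 0.5162 -0.0785  0.2771] [-180.   -0.    0.] [-1.1  0.3  4.7] [0.05 0.3  0.01] 0.013
0.276 22.88 [ 0.5162 -0.0785  0.2761] [180.  -0.  -0.] [-1.3 -0.4  6.3] [ 0.04  0.38 -0.02] 0.013
```

View pics/s4.png

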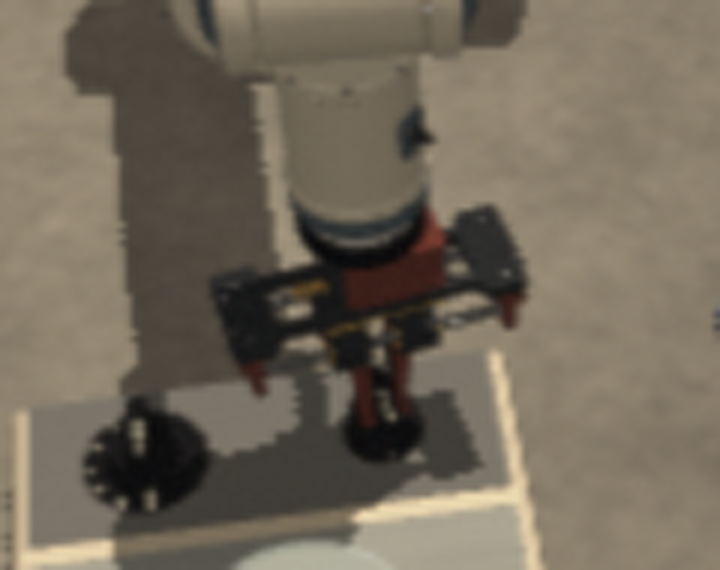

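Run:
```python
from station import r
r.wait(.5);s=r.sense();print(s["clock"],s["tcp_pos"],s["contact_force"],s["opening"])
print(r.hand_in())
```

```text
23.425 [ 0.51620649 -0.07847701  0.27613465] [-2.13913148 -0.29460635  5.01837121] 0.0129665024596766
the job is handed in; nothing more can be done
None
```

I turned the dial back to the zero mark, fitted the black knob on the D-shaft and handed the job in at 23.4 s, still gripping it at 20 N and pressing down. The system gives no verdict, so the results below are from my own checks.

- **Dial:** In the scene camera the pointer (about -8.2°) lines up with the zero mark (about -8.5°). The top camera disagrees by about 2.6° (-12.4° against -9.8°). Both are inside the 8° (0.14 rad) limit, but several of the smaller scale marks could not be measured.
- **Knob fit:** It went 12 mm down over the shaft with no measurable side force. Contact began at about the expected home height, and the grip opening stayed at 13 mm.
- **Pressing:** I pushed about 4.5 mm past contact. The upward force rose from about 4 N to between 5 and 6.3 N, roughly matching the spring. The last reading, 5.0 N, is slightly low for that depth, though force readings vary by about 1 N.
- **Everything else:** My moves kept clear of the bystanders and the blue and red look-alikes. I did not measure their positions again at the end.

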